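# Unhook the pusher and square up the candle row

## Robot

A 7-joint arm with a two-finger parallel gripper is mounted at the origin on the work surface. World frame = base frame: x ahead of the robot, y to its left, z up, the work surface at z = 0. Lengths are in m, angles in rad, forces in N, time in s.
With the tool pointing down it reaches from about 0.35 to 0.9 m from the base axis. Payload 7.2 kg.
Tool frame: the origin (TCP) lies at the very end of the fingers, on their centre line; the grasp point (between the pads) lies 19 mm behind it (robot.grip_point_offset is the distance from the TCP to the grasp point, in m); z points along the fingers, y is the direction in which the jaws open and shut (so a half turn about z gives the same grasp; the last joint's range is limited). The gripper opens to 88 mm and grips with 3 to 60 N. Pads are 20 mm wide; open, the fingers measure 115 mm over their backs; the gripper's body (75 mm by 178 mm) begins 61 mm behind the grasp point.
Start: joints at [-0.068, 0.411, -0.013, 1.596, 0.006, 1.134, -0.082], TCP at [0.625, -0, 0.193] pointing down, gripper open.
Joint ranges: [-2.95, 2.95], [-0.29, 1.99], [-1.47, 1.44], [0.14, 2.54], [-1.03, 4.17], [0.13, 1.85], [-2.86, 2.86]. Speed limits (rad/s): [2.39, 2.39, 3.01, 3.01, 3.14, 3.14, 3.14].

## Interface

Orientations are given as a 3x3 rotation matrix whose columns are the frame's x, y, z axes.
In Python, from rig import robot gives the robot as it stands.
- The arm moves only by the tool step_arm, never from a script. Its argument "steps" is a list that holds one entry, the list of rows, each a list of 7 numbers: the opening, from -1 (shut) to 1 (fully open), then the shift along the tool's x, y, z in m, then the turn, a rotation vector about the tool's x, y, z in degrees. In form: [[[jaw, tx, ty, tz, rx, ry, rz], ...]]. A call has 1 to 10 rows; each row is the pose to reach, as a shift and turn from the pose commanded when the call began, along the tool's axes at that moment; what a row does not reach only later rows make up. A row lasts 1/12 s, in which the tool goes at most 41.7 mm and 7.16 degrees, less where a joint would pass 70% of its speed; a pose out of reach is approached as far as the arm can. A call with a gripper value outside its range is refused whole. The fingers move at their own pace and stop on an object; "grip_force" is the grip in N (left out, the last holds). Time passes only in rows, so rows that repeat a pose let the fingers close. It gives the time, the measured TCP pose, the force and the opening at its end, in the units of the state.
- robot.get_obs(): the state, without advancing time (a new reading comes with each control period).
- robot.capture(name): name is "scene" or "side" or "wrist"; returns the picture (480x640x3 uint8, red, green, blue); there is no depth.
- robot.calibration(name): a dict with "camera_matrix" (3x3 intrinsics, pixels), "D" ([k1, k2, p1, p2, k3] as OpenCV has them; the pictures are not rectified), "position" and "rotation" of the camera in the world. Camera axes: x right, y down, z forward; pixel columns grow to the right and rows downward; lengths in m; the calibration is good to about 2 mm. A picture is of the moment at which its call begins: read the wrist's pose just before it. calibration takes no time and is no camera call; for the wrist camera it gives the pose at the moment of the call.
- robot.sign_off(): hands the job in, once; it reports no verdict.
Trained networks look in the newest picture that a camera, given by its name, has taken for a name from the list of things; names that differ only in an ending like _2 or _b are one class to them, and where a whole thing is asked for, a point or a joint stands for the part that bears it (a point fixed in the world has none). Each returns a list of dicts, best first, with "conf" (0 to 1); they miss things now and then, are a little off and sometimes report something else, mostly with a low value. They report only what shows in the picture. A call takes as long as a camera call. They do not tell look-alikes from the thing itself.
- robot.search_frame(target, camera): "at" ([row, column] as shares, 0 to 1, of the picture: columns of its width, rows of its height, amid what is visible of it).
The state is a dict: "clock": time; "joint_pos": joint angles; "qvel": joint speeds; "joint_efforts": joint torques, N m; "eef_pos": TCP position; "eef_rot": TCP orientation; "contact_force": force on the tool from outside, world axes, zero at the start; "moment": the same for the moment, N m; "gripper_width": opening from 0.0 (shut) to 1.0 (fully open).
Only numpy, scipy, OpenCV 4.12 (cv2) and the standard library are available. Lean on these libraries where they do the work, as an engineer would, in place of code of your own. Each camera call takes 0.05 s, during which the arm holds its last target.

## Task

Lift the candle pusher (the wooden bar with the red handle) up off its two hooks and use it to push the four white candles on the dark board into one straight row, every candle up against the steel fence at the board's far edge. The wax is soft, so only the pusher may touch the candles, never the gripper; keep them standing. Leave the pusher standing upright on the board behind the row, and do not disturb the other things on the table.

Things in the scene. Friction and masses are not known exactly. Their poses are not given: they have to be found in the camera images.
- pusher: Candle pusher, loose, 0.2 to 0.33 kg: a pale wooden bar 36 (x) x 210 (y) x 28 (z) mm with a red handle bar parallel above it, joined by two steel uprights 10 mm thick at y = +35 and -35 mm. Origin: centre of the wooden bar's underside; z up, y along the bar; same either way round. It starts hanging upright by its handle on the rack's two hooks, its x axis along the rack's x.
- handle (a point): Centre of the pusher's red handle, 100 mm above the pusher's origin, axes as the pusher's. The handle is 20 (x) x 156 (y) x 24 (z) mm; its middle can be grasped from above across the 20 mm.
- rack: Blue stand fixed to the table, left or right of the board, with two steel hooks. Origin: on the table below the hung handle, midway between the hooks; z up. Posts 140 mm tall at x = +70 mm carry the hooks; base plate 12 mm thick. Hanging, the pusher's underside is at z = 52 mm, its handle's centre at z = 152 mm.
- hooks (a point): Midway between the hooks, at the level the handle rests on (rack z = 140 mm; rack's axes). The hooks (8 mm rod, y = +62 and -62 mm) run along x and end in upturned tips at x = -21 mm, 19 mm above this level. Raise the handle 25 to 45 mm, then draw it 60 mm or more to the rack's -x before going higher: the wooden bar lies under the hooks and would catch them from below at 52 mm.
- board: Dark wooden board fixed to the table, 240 (x) x 250 (y) x 20 (z) mm; its origin is the centre of its underside, z up; its top lies at z = 20 mm. Along its far (+x) edge runs a steel fence over the whole width, 12 mm thick, rising 27 mm above the board's top; its near face is at x = +110 mm in this frame, so a candle against it has its centre at x = +92 mm.
- fence (a point): Middle of the fence's near face, at the level of the board's top; axes as the board's.
- candle1: White wax candle, loose, a plain upright cylinder 36 mm in diameter and 40 mm tall (a 8 mm wick stub on top), 30 to 48 g. Origin: centre of its underside. It starts on the board, 30 to 97 mm short of the fence, at about y = -72 mm in the board's frame (within 4 mm).
- candle2: White wax candle, loose, a plain upright cylinder 36 mm in diameter and 40 mm tall (a 8 mm wick stub on top), 30 to 48 g. Origin: centre of its underside. It starts on the board, 30 to 97 mm short of the fence, at about y = -24 mm in the board's frame (within 4 mm).
- candle3: White wax candle, loose, a plain upright cylinder 36 mm in diameter and 40 mm tall (a 8 mm wick stub on top), 30 to 48 g. Origin: centre of its underside. It starts on the board, 30 to 97 mm short of the fence, at about y = +24 mm in the board's frame (within 4 mm).
- candle4: White wax candle, loose, a plain upright cylinder 36 mm in diameter and 40 mm tall (a 8 mm wick stub on top), 30 to 48 g. Origin: centre of its underside. It starts on the board, 30 to 97 mm short of the fence, at about y = +72 mm in the board's frame (within 4 mm).
- spool: Bystander: wooden wick spool, 40 mm in diameter, 45 mm tall, near the robot between board and rack; origin at the centre of its underside.
- dye_jar: Bystander: jar with yellow cap, 44 mm in diameter, 75 mm tall, beyond the board and rack; origin at the centre of its underside.
- scraper: Bystander: flat spatula about 200 mm long lying on the table to the right; origin on its underside.
- cup: Bystander: steel cup, 72 mm in diameter, 80 mm tall, to the left; origin at the centre of its underside.
- carton: Bystander: cardboard carton 100 x 140 x 70 mm, to the left; origin at the centre of its underside.
There are look-alikes about, which are no part of the job. Leave any pink or turquoise look-alike of the candle3 alone.

How it is judged:
On the way:
1. The pusher has been lifted up clear of its hooks (raised at least 10 mm from where it hung, not touching the rack) (z of pusher in the frame of rack above 0.062 m and contact force between pusher and rack below 0.1 N), for 0.1 s.
At the end, for the whole second after the job is handed in: All four candles stand upright on the board, at rest, each within 6 mm of touching the fence, and the pusher stands upright (within 6 degrees) and at rest on the board, on the near side of the fence, released (x of candle1 in the frame of board between 0.086 and 0.097 m and y of candle1 in the frame of board between -0.12 and 0.12 m and z of each of candle1, candle2, candle3, candle4, pusher in the frame of board below 0.026 m and angle between each of candle1, candle2, candle3, candle4, pusher's own z axis and vertical below 0.1 rad and linear speed of each of candle1, candle2, candle3, candle4, pusher below 0.02 m/s and x of candle2 in the frame of board between 0.086 and 0.097 m and y of candle2 in the frame of board between -0.12 and 0.12 m and x of candle3 in the frame of board between 0.086 and 0.097 m and y of candle3 in the frame of board between -0.12 and 0.12 m and x of candle4 in the frame of board between 0.086 and 0.097 m and y of candle4 in the frame of board between -0.12 and 0.12 m and z of pusher in the frame of board above 0.014 m and x of pusher in the frame of board between -0.12 and 0.1 m and y of pusher in the frame of board between -0.12 and 0.12 m).
It fails at once if The gripper or arm touches a candle (contact force between any of the fingers, the arm and candle1 above 0.5 N or contact force between any of the fingers, the arm and candle2 above 0.5 N or contact force between any of the fingers, the arm and candle3 above 0.5 N or contact force between any of the fingers, the arm and candle4 above 0.5 N).
It fails at once if A candle is tipped over (leans more than 40 degrees) (angle between any of candle1, candle2, candle3, candle4's own z axis and vertical above 0.7 rad).
It fails at once if A bystander (spool, jar, scraper, cup, carton) is moved by more than 30 mm (distance of any of spool, dye_jar, scraper, cup, carton from where it was at the start of the episode above 0.03 m).
It also fails if it takes over 51 s, if anything falls off the work surface, if the arm or the gripper's body presses on something with over 40 N, if the wrist force passes 120 N, or if a joint passes its speed limit or range.

## Working session

There is one attempt and no reset: what is moved stays moved. The work goes in short steps, Python scripts to look and compute and a tool call to move; the robot and the scene stay as the last step left them, time stands still between calls to the robot, and variables do not carry over. Pictures are saved under pics/ and viewed, and the job is handed in when it is done.

Besides the shell and the picture viewer there is one more tool, called after "Call:" as name([rows], argument=value, ...), one row to a line, values as JSON. step_arm: Moves the arm, as the interface text tells. Its arguments: {"type":"object","properties":{"steps":{"type":"array"},"grip_force":{"type":"number"}},"required":["steps"]}

```bash
mkdir -p pics; python3 - <<'E'
from rig import robot
import cv2,json
for n in ["scene","side"]:
    im=robot.capture(n); cv2.imwrite(f"pics/{n}0.png",im[:,:,::-1])
    c=robot.calibration(n); print(n,{k:__import__('numpy').round(v,4).tolist() for k,v in c.items()})
    for t in ["handle","pusher","rack","board","candle1","spool","dye_jar","hooks"]:
        print(t,[(round(d["conf"],2),round(d["at"][1]*640),round(d["at"][0]*480)) for d in robot.search_frame(t,n)])
o=robot.get_obs();print(o["clock"],o["eef_pos"],o["eef_rot"],o["contact_force"])
print(robot.grip_point_offset)
E
```

```text
scene {'camera_matrix': [[456.305, 0.0, 319.0864], [0.0, 456.305, 241.2585], [0.0, 0.0, 1.0]], 'D': [0.018, 0.0, 0.0, 0.0, 0.0], 'position': [1.1354, 0.27, 0.9978], 'rotation': [[-0.4128, 0.7288, -0.5463], [0.9108, 0.3361, -0.2397], [0.0089, -0.5965, -0.8026]]}
handle [(0.83, 225, 200), (0.53, 415, 294)]
pusher [(0.62, 224, 203)]
rack [(0.91, 217, 233), (0.64, 273, 343)]
board [(0.89, 412, 300), (0.64, 329, 241)]
candle1 [(0.85, 438, 309), (0.8, 422, 221), (0.78, 391, 276), (0.77, 410, 378), (0.71, 417, 298), (0.6, 338, 267), (0.52, 439, 244), (0.5, 400, 303)]
spool [(0.7, 223, 201)]
dye_jar [(0.83, 273, 340)]
hooks [(0.56, 218, 232), (0.45, 519, 365)]
side {'camera_matrix': [[454.3561, 0.0, 317.4655], [0.0, 454.3561, 235.5944], [0.0, 0.0, 1.0]], 'D': [-0.0733, 0.0, 0.0, 0.0, 0.0], 'position': [0.0505, 0.9774, 0.8798], 'rotation': [[-0.8845, -0.2745, 0.3773], [-0.4665, 0.5032, -0.7274], [0.0098, -0.8194, -0.5731]]}
handle [(0.88, 366, 205)]
pusher [(0.77, 366, 205)]
rack [(0.93, 363, 224), (0.48, 257, 324)]
board [(0.75, 289, 322)]
candle1 [(0.77, 261, 324), (0.74, 320, 273), (0.64, 274, 296), (0.64, 210, 302), (0.63, 354, 346), (0.62, 371, 334), (0.56, 301, 295), (0.49, 277, 317)]
spool [(0.62, 350, 277)]
dye_jar [(0.84, 259, 236)]
hooks [(0.94, 359, 220), (0.61, 256, 239)]
0.9 [ 6.25014736e-01 -2.58314995e-05  1.92963487e-01] [[-2.78857902e-06  9.99999998e-01  6.12611215e-05]
 [ 1.00000000e+00  2.79041174e-06 -2.99164666e-05]
 [-2.99166375e-05  6.12610381e-05 -9.99999998e-01]] [ 0.65126423 -0.2513448   0.71494749]
0.0187
```

View pics/scene0.png

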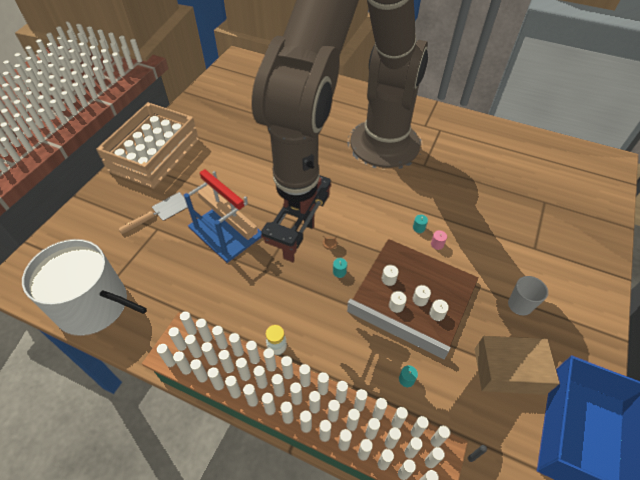

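View pics/side0.png

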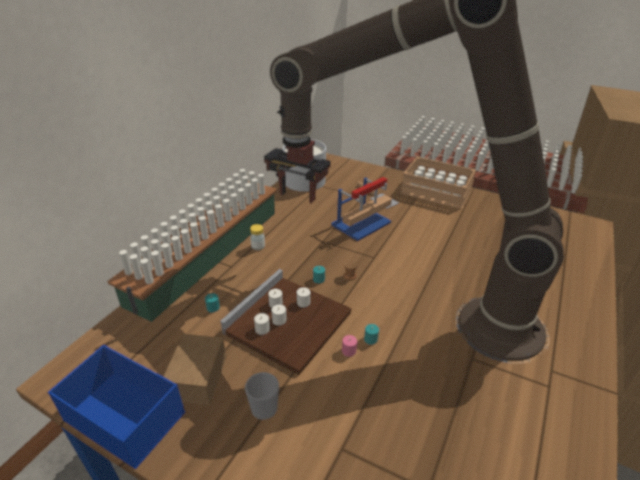

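```bash
python3 - <<'E'
import cv2
a=cv2.imread("pics/scene0.png");b=cv2.imread("pics/side0.png")
def crop(im,x,y,w,h,s,n):
    c=cv2.resize(im[y:y+h,x:x+w],None,fx=s,fy=s,interpolation=cv2.INTER_CUBIC)
    for i in range(0,w,20): cv2.putText(c,str(x+i),(i*s,8),0,.3,(0,255,255),1); cv2.line(c,(i*s,0),(i*s,h*s),(0,255,255) ,1) if 0 else None
    for i in range(0,h,20): cv2.putText(c,str(y+i),(0,i*s+4),0,.3,(0,255,255),1)
    cv2.imwrite(n,c)
crop(a,340,230,150,130,5,"pics/c1.png")
crop(a,170,160,130,110,6,"pics/c2.png")
crop(b,210,250,150,130,5,"pics/c3.png")
crop(b,320,160,100,90,6,"pics/c4.png")
E
```

```text
(no output)
```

View pics/c1.png

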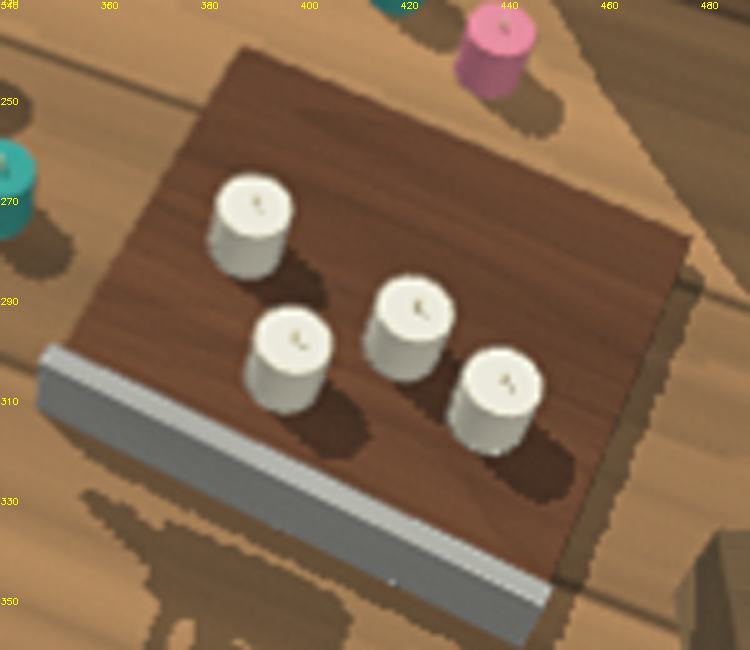

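View pics/c2.png

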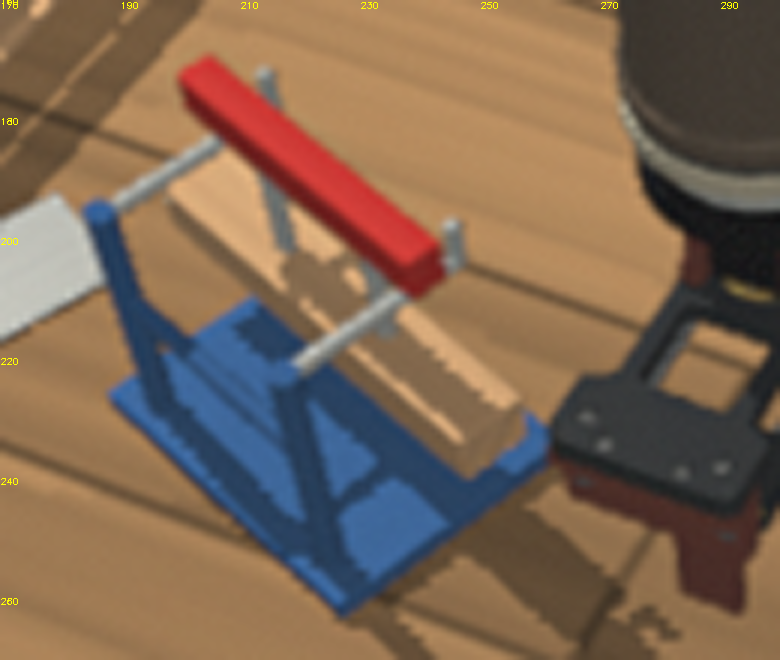

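View pics/c3.png

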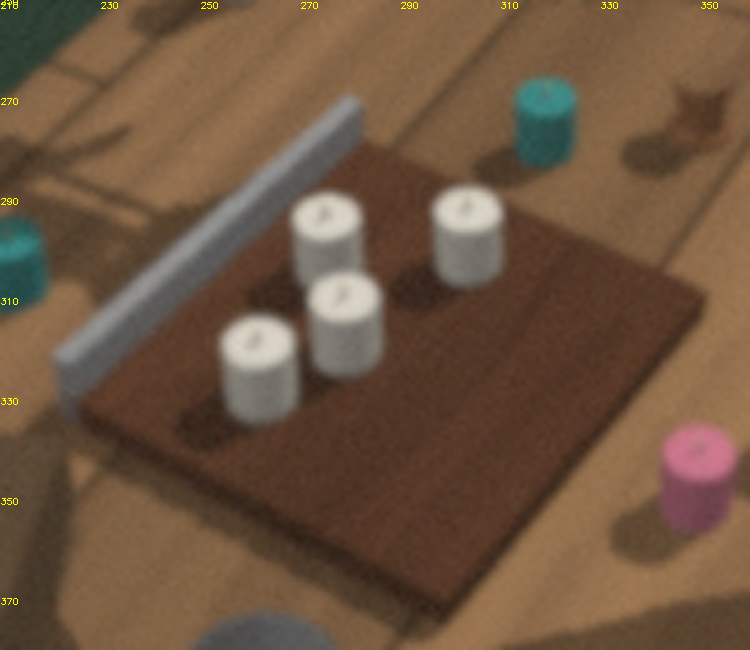

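View pics/c4.png

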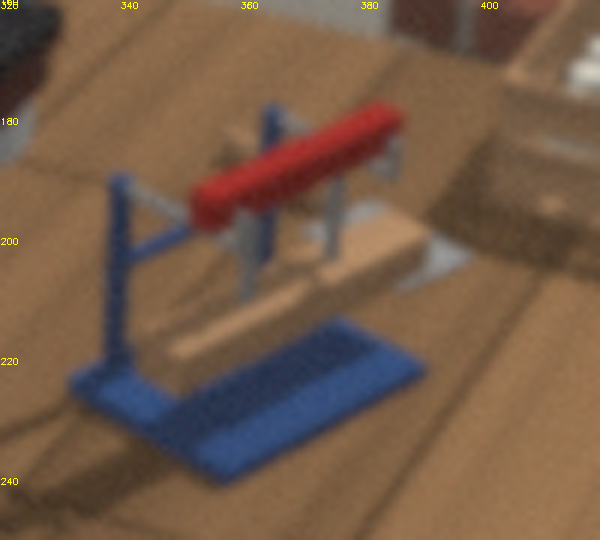

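```bash
cat > h.py <<'E'
import numpy as np,cv2
from scipy.optimize import least_squares
from rig import robot
C={n:robot.calibration(n) for n in("scene","side")}
def proj(P,n,c=None):
    c=c or C[n]; R=np.array(c["rotation"]).T
    return cv2.projectPoints(np.atleast_2d(P).astype(float),cv2.Rodrigues(R)[0],-R@np.array(c["position"]),np.array(c["camera_matrix"]),np.array(c["D"]))[0][:,0]
def world(p,L):
    c,s=np.cos(p[2]),np.sin(p[2]); L=np.atleast_2d(L)
    return np.c_[p[0]+c*L[:,0]-s*L[:,1],p[1]+s*L[:,0]+c*L[:,1],L[:,2]]
def fit(obs,p0):
    def f(p): return np.concatenate([(proj(world(p,np.array(o[1])/1000),o[0])[0]-o[2]) for o in obs])
    r=least_squares(f,p0,loss="soft_l1"); return r.x,f(r.x).reshape(-1,2).round(1)
def point(uvs,z):
    def f(p): return np.concatenate([proj([p[0],p[1],z],n)[0]-uv for n,uv in uvs])
    r=least_squares(f,[.6,0]);return r.x,r.fun.round(1)
E
python3 - <<'E'
from h import *
s=lambda x,y:np.array([340+x/5,230+y/5]); d=lambda x,y:np.array([210+x/5,250+y/5])
b=[("scene",(-120,-125,20),s(243,47)),("scene",(-120,125,20),s(690,237)),("scene",(110,-125,47),s(55,345)),("scene",(110,125,47),s(552,587)),
("side",(-120,-125,20),d(705,295)),("side",(-120,125,20),d(445,607)),("side",(110,-125,47),d(362,105)),("side",(110,125,47),d(75,358))]
p,r=fit(b,[.7,.2,0]);print("board",p,np.degrees(p[2]),r.tolist())
cs=[]
for S,D in [((254,205),(467,213)),((292,340),(327,219)),((414,309),(345,298)),((501,382),(259,343))]:
    q,rr=point([("scene",s(*S)),("side",d(*D))],.06);dx=q-p[:2];c,sn=np.cos(p[2]),np.sin(p[2])
    print("candle",q.round(4),"board",(c*dx[0]+sn*dx[1]).round(4),(-sn*dx[0]+c*dx[1]).round(4),rr)
s=lambda x,y:np.array([170+x/6,160+y/6]); d=lambda x,y:np.array([320+x/6,160+y/6])
k=[("scene",(-10,-78,164),s(210,57)),("scene",(10,-78,164),s(180,75)),("scene",(-10,78,164),s(440,240)),("scene",(10,78,164),s(408,268)),
("scene",(-18,105,80),s(521,402)),("scene",(18,105,80),s(465,440)),("scene",(18,-105,80),s(167,190)),
("side",(10,78,164),d(193,187)),("side",(10,-78,164),d(378,103)),("side",(-10,-78,164),d(402,112)),
]
p2,r=fit(k,[.6,-.25,-.6]);print("pusher",p2,np.degrees(p2[2]),r.tolist())
k2=[("scene",(70,-62,140),s(100,212)),("scene",(70,62,140),s(288,370)),("side",(70,62,140),d(120,180)),("side",(70,-62,140),d(272,107))]
for o in k2: print(proj(world(p2,np.array(o[1])/1000),o[0])[0]-o[2])
np.save("poses.npy",[p,p2])
E
```

```text
board [ 0.51008774  0.25666352 -0.08923087] -5.112552099535257 [[0.2, -2.0], [1.3, -0.7], [-0.6, -1.6], [0.4, -0.9], [-0.2, -1.4], [-1.2, -1.2], [-0.6, -1.1], [-2.3, 0.7]]
candle [0.5031 0.187 ] board -0.0008 -0.07 [ 0.6 -0.9 -0.7 -1.1]
candle [0.5669 0.2274] board 0.0592 -0.024 [ 0.5 -1.1 -1.  -1. ]
candle [0.5265 0.2745] board 0.0147 0.0193 [ 0.4 -1.2 -1.  -0.8]
candle [0.5474 0.3225] board 0.0313 0.0689 [ 0.4 -1.2 -1.  -0.8]
pusher [ 0.51216019 -0.27177664 -0.36173213] -20.725724636021248 [[0.8, -1.8], [-0.6, -0.9], [1.2, 0.2], [0.1, -0.1], [0.8, -0.9], [-0.7, 0.6], [-0.5, -1.4], [-2.8, -0.4], [-1.1, -1.0], [-0.7, -0.4]]
[-1.0409887  -1.86573788]
[-2.29181145 -1.01764694]
[-0.25413286 -1.23888141]
[ 0.04212827 -0.28283788]
```

Call:
step_arm([
  [[1, -0.034, -0.014, -0.01, 0, 0, 4], [1, -0.072, -0.03, -0.03, 0, 0, 8], [1, -0.11, -0.046, -0.03, 0, 0, 14], [1, -0.148, -0.061, -0.03, 0, 0, 20.7], [1, -0.186, -0.077, -0.03, 0, 0, 20.7], [1, -0.224, -0.093, -0.03, 0, 0, 20.7], [1, -0.256, -0.106, -0.03, 0, 0, 20.7], [1, -0.272, -0.113, -0.03, 0, 0, 20.7], [1, -0.272, -0.113, -0.03, 0, 0, 20.7], [1, -0.272, -0.113, -0.03, 0, 0, 20.7]],
], grip_force=30)

```text
clock: 1.73
eef_pos: [0.5116, -0.2728, 0.2231]
eef_rot: [[0.356, 0.935, 0.0], [0.935, -0.356, 0.0], [0.0, 0.0, -1.0]]
contact_force: [-0.0, 1.0, 0.2]
gripper_width: 1.002
```

```bash
python3 - <<'E'
from h import *
o=robot.get_obs();print(o["clock"],o["eef_pos"],o["eef_rot"].round(4) if hasattr(o["eef_rot"],'round') else o["eef_rot"],o["contact_force"])
c=robot.calibration("wrist");im=robot.capture("wrist")[:,:,::-1].copy()
p=np.load("poses.npy")[1]
cv2.imwrite("pics/w1r.png",im)
for L in [(-10,-78,164),(10,-78,164),(-10,78,164),(10,78,164),(0,0,164),(70,62,140),(70,-62,140),(-18,105,80),(-18,-105,80)]:
    u=proj(world(p,np.array(L)/1000),"",c)[0];print(L,u.round(1))
    cv2.circle(im,tuple(int(round(v)) for v in u),3,(0,255,0),1)
cv2.imwrite("pics/w1.png",im)
E
```

```text
1.7333 [ 0.51157125 -0.27283891  0.22306132] [[ 3.558e-01  9.346e-01  2.000e-04]
 [ 9.346e-01 -3.558e-01  1.000e-04]
 [ 1.000e-04  2.000e-04 -1.000e+00]] [-0.01582774  1.04689288  0.24213011]
(-10, -78, 164) [304.9 348.6]
(10, -78, 164) [333.2 348.5]
(-10, 78, 164) [302.  118.5]
(10, 78, 164) [334.9 118.5]
(0, 0, 164) [318.8 242.2]
(70, 62, 140) [421.8 144.4]
(70, -62, 140) [411.6 312.7]
(-18, 105, 80) [296.   87.5]
(-18, -105, 80) [299.8 327.4]
```

View pics/w1.png

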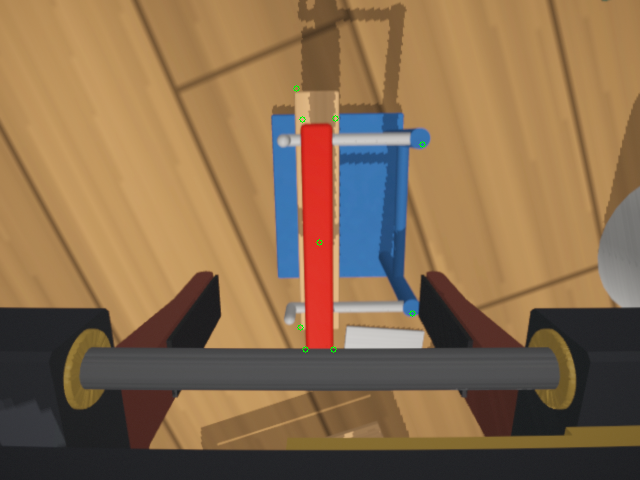

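Call:
step_arm([
  [[1, 0, 0, 0.03, 0, 0, 0], [1, 0, 0, 0.06, 0, 0, 0], [1, 0, 0, 0.08, 0, 0, 0], [1, 0, 0, 0.09, 0, 0, 0], [1, 0, 0, 0.09, 0, 0, 0], [-1, 0, 0, 0.09, 0, 0, 0], [-1, 0, 0, 0.09, 0, 0, 0], [-1, 0, 0, 0.09, 0, 0, 0], [-1, 0, 0, 0.09, 0, 0, 0], [-1, 0, 0, 0.09, 0, 0, 0]],
], grip_force=40)

```text
clock: 2.62
eef_pos: [0.5125, -0.2722, 0.1339]
eef_rot: [[0.353, 0.935, 0.002], [0.935, -0.353, -0.001], [0.0, 0.002, -1.0]]
contact_force: [-0.3, 0.6, -1.1]
gripper_width: 0.66
```

Call:
step_arm([
  [[-1, 0, 0, 0, 0, 0, 0], [-1, 0, 0, 0, 0, 0, 0], [-1, 0, 0, 0, 0, 0, 0]],
])

```text
clock: 2.87
eef_pos: [0.512, -0.2721, 0.1331]
eef_rot: [[0.354, 0.935, 0.0], [0.935, -0.354, -0.0], [0.0, 0.0, -1.0]]
contact_force: [-0.1, -0.6, -0.1]
gripper_width: 0.433
```

```bash
python3 - <<'E'
from h import *
im=robot.capture("side")[:,:,::-1]
cv2.imwrite("pics/s2.png",cv2.resize(im[100:280,270:470],None,fx=3.3,fy=3.3))
o=robot.get_obs();print(o["clock"],o["eef_pos"],o["gripper_width"],o["contact_force"])
E
```

```text
2.9167 [ 0.51198764 -0.27203698  0.13302114] 0.3850694532360578 [-1.0103983  -0.64456894  0.58852523]
```

View pics/s2.png

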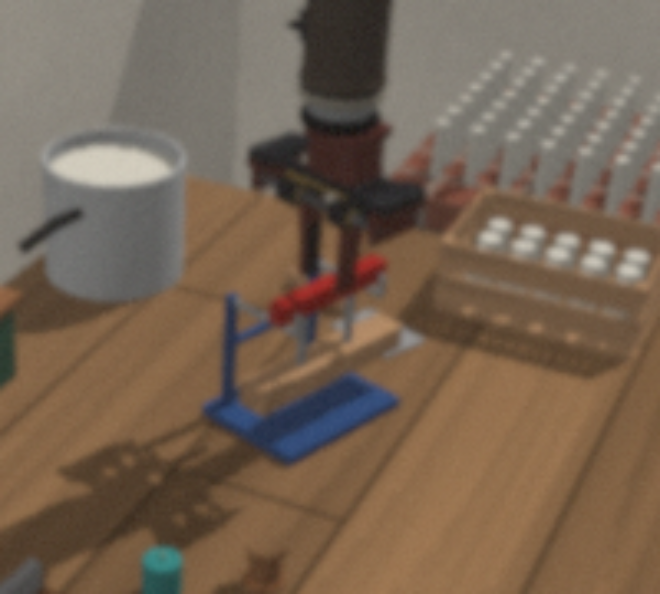

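Fingers straddle the handle and are still closing.

Call:
step_arm([
  [[-1, 0, 0, 0, 0, 0, 0], [-1, 0, 0, 0, 0, 0, 0], [-1, 0, 0, 0, 0, 0, 0], [-1, 0, 0, 0, 0, 0, 0], [-1, 0, 0, 0, 0, 0, 0]],
])

```text
clock: 3.33
eef_pos: [0.5119, -0.2719, 0.1329]
eef_rot: [[0.353, 0.935, -0.0], [0.935, -0.353, 0.0], [0.0, -0.0, -1.0]]
contact_force: [-1.8, 0.7, 0.7]
gripper_width: 0.211
```

Call:
step_arm([
  [[-1, 0, 0, -0.006, 0, 0, 0], [-1, 0, 0, -0.02, 0, 0, 0], [-1, 0, 0, -0.035, 0, 0, 0], [-1, 0, 0, -0.035, 0, 0, 0], [-1, 0, 0, -0.035, 0, 0, 0]],
])

```text
clock: 3.75
eef_pos: [0.5125, -0.2722, 0.1684]
eef_rot: [[0.353, 0.935, 0.002], [0.935, -0.353, -0.001], [-0.0, 0.002, -1.0]]
contact_force: [-0.3, 0.4, -2.7]
gripper_width: 0.207
```

```bash
python3 - <<'E'
from h import *
im=robot.capture("side")[:,:,::-1]
cv2.imwrite("pics/s3.png",cv2.resize(im[140:260,310:430],None,fx=5,fy=5))
o=robot.get_obs();print(o["clock"],o["eef_pos"],o["gripper_width"],o["contact_force"],o["moment"])
E
```

```text
3.8 [ 0.51187766 -0.27188809  0.16759591] 0.20837185286035909 [ 0.08754901  0.43599633 -3.69507704] [-0.02085669  0.06944272  0.00693683]
```

View pics/s3.png

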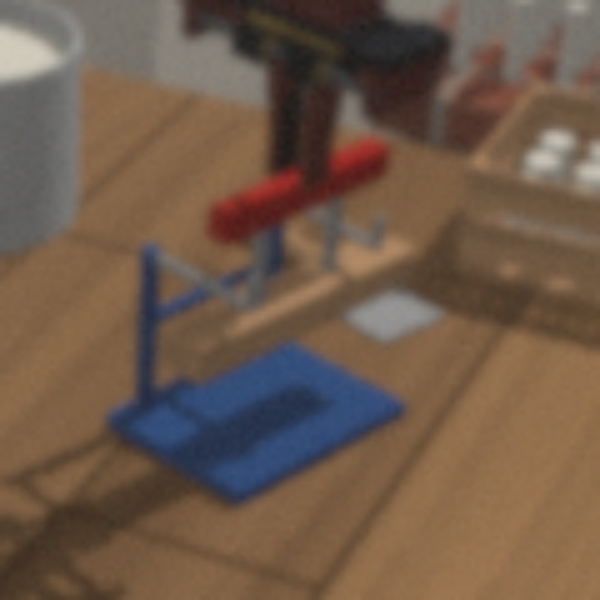

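Call:
step_arm([
  [[-1, 0, -0.015, 0, 0, 0, 0], [-1, 0, -0.04, 0, 0, 0, 0], [-1, 0, -0.065, 0, 0, 0, 0], [-1, 0, -0.08, 0, 0, 0, 0], [-1, 0, -0.08, 0, 0, 0, 0], [-1, 0, -0.08, -0.02, 0, 0, 0], [-1, 0, -0.08, -0.05, 0, 0, 0], [-1, 0, -0.08, -0.075, 0, 0, 0], [-1, 0, -0.08, -0.08, 0, 0, 0], [-1, 0, -0.08, -0.08, 0, 0, 0]],
])

```text
clock: 4.63
eef_pos: [0.4384, -0.2442, 0.2488]
eef_rot: [[0.353, 0.936, 0.003], [0.936, -0.353, -0.001], [-0.0, 0.003, -1.0]]
contact_force: [0.3, -0.1, -3.3]
gripper_width: 0.211
```

```bash
python3 - <<'E'
from h import *
im=robot.capture("side")[:,:,::-1]
cv2.imwrite("pics/s4.png",im)
o=robot.get_obs();print(o["clock"],o["eef_pos"],o["gripper_width"],o["contact_force"],o["moment"],np.round(o["joint_pos"],2))
R=np.array(o["eef_rot"]);b=np.load("poses.npy")[0]
t=world(b,[-.072,0,0])[0];t[2]=.25
print("shift tool",R.T@(t-o["eef_pos"]))
E
```

```text
4.6833 [ 0.43742883 -0.24370545  0.24727762] 0.20938247048735778 [-0.88449823  0.4739353  -3.22284575] [-0.00551458  0.06771098 -0.00683112] [ 0.27  0.15  0.17  1.82 -0.03  1.17  0.08]
shift tool [ 0.47444414 -0.17814242 -0.00273044]
```

View pics/s4.png

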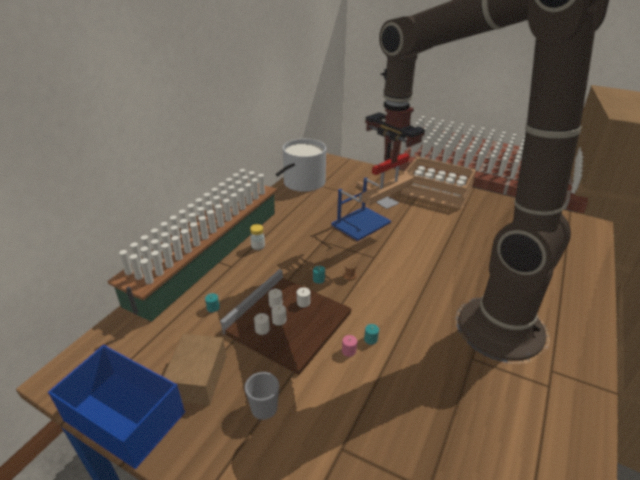

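Call:
step_arm([
  [[-1, 0.024, -0.009, -0.002, 0, 0, -1], [-1, 0.052, -0.02, -0.002, 0, 0, -3], [-1, 0.085, -0.032, -0.002, 0, 0, -5], [-1, 0.118, -0.044, -0.002, 0, 0, -8], [-1, 0.151, -0.057, -0.002, 0, 0, -11], [-1, 0.184, -0.069, -0.002, 0, 0, -13], [-1, 0.217, -0.081, -0.002, 0, 0, -15.6], [-1, 0.25, -0.094, -0.002, 0, 0, -15.6], [-1, 0.283, -0.106, -0.002, 0, 0, -15.6], [-1, 0.31, -0.116, -0.002, 0, 0, -15.6]],
])

```text
clock: 5.52
eef_pos: [0.4369, 0.0898, 0.2478]
eef_rot: [[0.087, 0.996, -0.003], [0.996, -0.087, 0.0], [-0.0, -0.003, -1.0]]
contact_force: [1.3, 0.2, -3.0]
gripper_width: 0.211
```

```bash
cat > st.py <<'E'
from h import *
import sys
o=robot.get_obs();R=np.array(o["eef_rot"]);b=np.load("poses.npy")[0]
e=np.array(o["eef_pos"]);d=e-[b[0],b[1],0];c,s=np.cos(b[2]),np.sin(b[2])
print("t",o["clock"],"tcp",e.round(4),"board xy",round(c*d[0]+s*d[1],4),round(-s*d[0]+c*d[1],4),"grip",o["gripper_width"],"F",np.round(o["contact_force"],1),"M",np.round(o["moment"],2))
print("jaw yaw rel board deg",np.degrees(np.arctan2(R[1,1],R[0,1])-b[2]).round(2))
t=world(b,[float(sys.argv[1]),0,0])[0];t[2]=float(sys.argv[2])
print("shift tool",(R.T@(t-e)).round(4))
E
python3 st.py -.072 .25
```

```text
t 5.5167 tcp [0.4369 0.0898 0.2478] board xy -0.0581 -0.1727 grip 0.21056477503522572 F [ 1.3  0.2 -3. ] M [-0.02 -0.07 -0.03]
jaw yaw rel board deg 0.11
shift tool [ 0.1727 -0.0136 -0.0021]
```

Call:
step_arm([
  [[-1, 0.03, -0.003, 0, 0, 0, 0], [-1, 0.065, -0.006, 0, 0, 0, 0], [-1, 0.1, -0.009, 0, 0, 0, 0], [-1, 0.135, -0.012, 0, 0, 0, 0], [-1, 0.162, -0.014, 0, 0, 0, 0], [-1, 0.174, -0.015, 0, 0, 0, 0], [-1, 0.175, -0.015, 0, 0, 0, 0], [-1, 0.175, -0.015, 0, 0, 0, 0], [-1, 0.175, -0.015, 0.03, 0, 0, 0], [-1, 0.175, -0.015, 0.03, 0, 0, 0]],
])

```text
clock: 6.35
eef_pos: [0.4373, 0.2593, 0.2156]
eef_rot: [[0.091, 0.996, -0.005], [0.996, -0.091, -0.004], [-0.005, -0.005, -1.0]]
contact_force: [-1.7, -1.3, -3.3]
gripper_width: 0.21
```

```bash
python3 st.py -.072 .11; python3 - <<'E'
from h import *
im=robot.capture("side")[:,:,::-1];cv2.imwrite("pics/s5.png",cv2.resize(im[160:400,180:500],None,fx=2.5,fy=2.5))
im=robot.capture("scene")[:,:,::-1];cv2.imwrite("pics/a5.png",cv2.resize(im[140:380,300:620],None,fx=2.5,fy=2.5))
E
```

```text
t 6.35 tcp [0.4373 0.2593 0.2156] board xy -0.0728 -0.0039 grip 0.21009598022843573 F [-1.7 -1.3 -3.3] M [-0.2   0.17  0.06]
jaw yaw rel board deg -0.12
shift tool [0.0044 0.0013 0.1055]
```

View pics/s5.png

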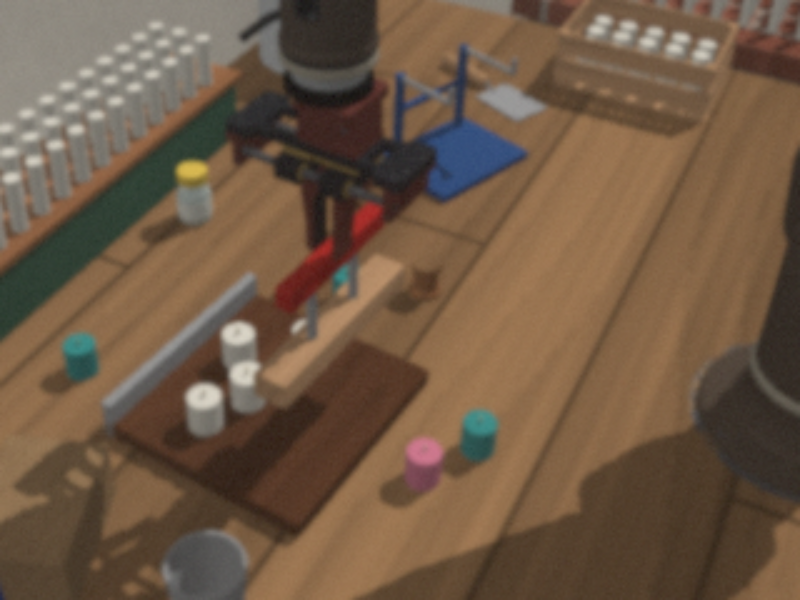

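View pics/a5.png

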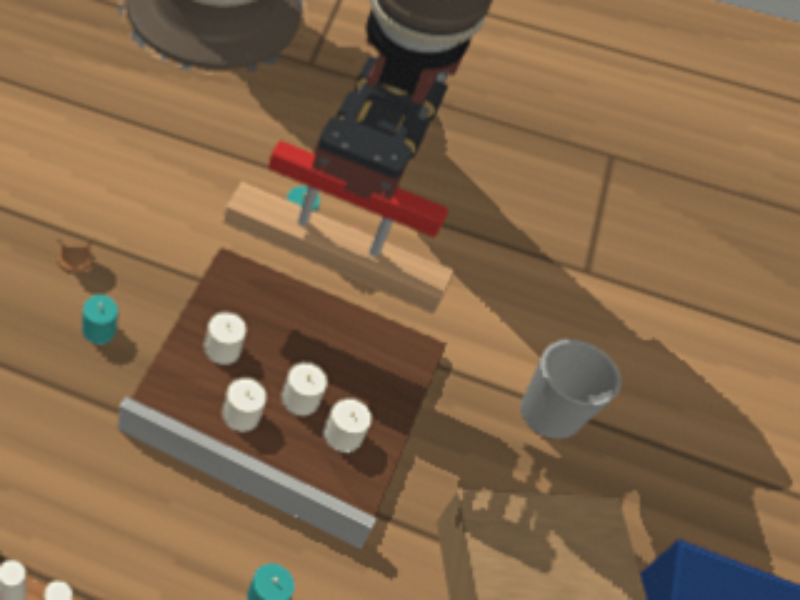

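Call:
step_arm([
  [[-1, 0.004, 0.001, 0.02, 0, 0, 0], [-1, 0.004, 0.001, 0.05, 0, 0, 0], [-1, 0.004, 0.001, 0.08, 0, 0, 0], [-1, 0.004, 0.001, 0.1, 0, 0, 0], [-1, 0.004, 0.001, 0.107, 0, 0, 0], [-1, 0.004, 0.001, 0.108, 0, 0, 0], [-1, 0.004, 0.001, 0.108, 0, 0, 0]],
])

```text
clock: 7.03
eef_pos: [0.441, 0.2668, 0.1131]
eef_rot: [[0.09, 0.996, 0.001], [0.996, -0.09, 0.001], [0.001, 0.001, -1.0]]
contact_force: [-0.3, 0.2, -2.3]
gripper_width: 0.21
```

```bash
python3 st.py .057 .104; python3 - <<'E'
from h import *
im=robot.capture("side")[:,:,::-1];cv2.imwrite("pics/s6.png",cv2.resize(im[220:390,190:390],None,fx=3.5,fy=3.5))
im=robot.capture("scene")[:,:,::-1];cv2.imwrite("pics/a6.png",cv2.resize(im[200:370,330:530],None,fx=3.5,fy=3.5))
E
```

```text
t 7.0333 tcp [0.441  0.2668 0.1131] board xy -0.0697 0.004 grip 0.20962018287951314 F [-0.3  0.2 -2.3] M [ 0.01  0.02 -0.04]
jaw yaw rel board deg -0.03
shift tool [-0.0039  0.1267  0.0092]
```

View pics/s6.png

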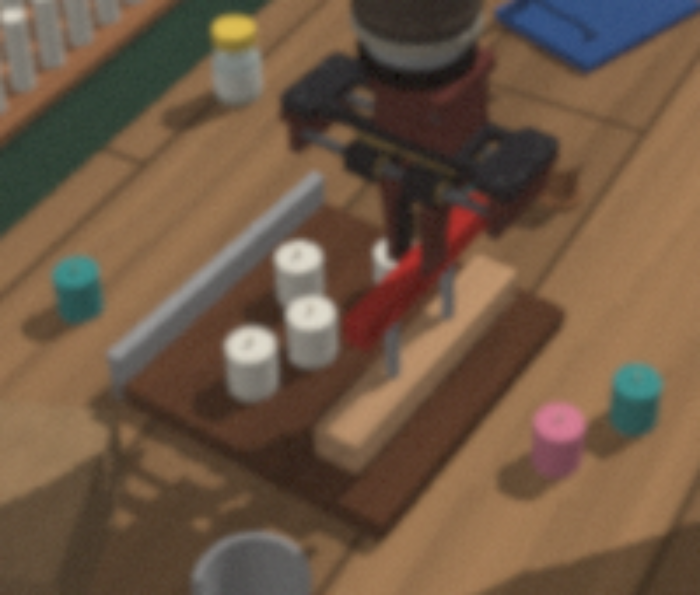

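View pics/a6.png

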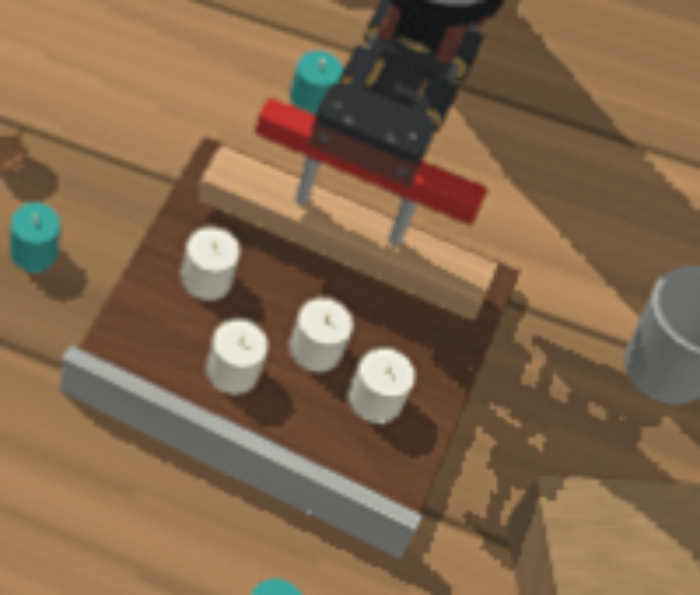

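Call:
step_arm([
  [[-1, -0.004, 0, 0.009, 0, 0, 0], [-1, -0.004, 0, 0.009, 0, 0, 0], [-1, -0.004, 0.006, 0.009, 0, 0, 0], [-1, -0.004, 0.012, 0.009, 0, 0, 0], [-1, -0.004, 0.018, 0.009, 0, 0, 0], [-1, -0.004, 0.024, 0.009, 0, 0, 0], [-1, -0.004, 0.03, 0.009, 0, 0, 0], [-1, -0.004, 0.036, 0.009, 0, 0, 0], [-1, -0.004, 0.042, 0.009, 0, 0, 0], [-1, -0.004, 0.048, 0.009, 0, 0, 0]],
])

```text
clock: 7.97
eef_pos: [0.4882, 0.2585, 0.1029]
eef_rot: [[0.089, 0.996, -0.0], [0.996, -0.089, -0.0], [-0.0, -0.0, -1.0]]
contact_force: [-1.1, 0.3, -2.3]
gripper_width: 0.209
```

Call:
step_arm([
  [[-1, 0, 0.006, 0, 0, 0, 0], [-1, 0, 0.012, 0, 0, 0, 0], [-1, 0, 0.018, 0, 0, 0, 0], [-1, 0, 0.024, 0, 0, 0, 0], [-1, 0, 0.03, 0, 0, 0, 0], [-1, 0, 0.036, 0, 0, 0, 0], [-1, 0, 0.042, 0, 0, 0, 0], [-1, 0, 0.048, 0, 0, 0, 0], [-1, 0, 0.054, 0, 0, 0, 0], [-1, 0, 0.056, 0, 0, 0, 0]],
])

```text
clock: 8.8
eef_pos: [0.5445, 0.2533, 0.1029]
eef_rot: [[0.089, 0.996, 0.0], [0.996, -0.089, -0.0], [0.0, 0.0, -1.0]]
contact_force: [-0.3, 0.2, -3.0]
gripper_width: 0.211
```

```bash
python3 st.py .057 .104; python3 - <<'E'
from h import *
im=robot.capture("side")[:,:,::-1];cv2.imwrite("pics/s7.png",cv2.resize(im[220:390,190:390],None,fx=3.5,fy=3.5))
im=robot.capture("scene")[:,:,::-1];cv2.imwrite("pics/a7.png",cv2.resize(im[200:370,330:530],None,fx=3.5,fy=3.5))
E
```

```text
t 8.8 tcp [0.5445 0.2533 0.1029] board xy 0.0346 -0.0003 grip 0.2110302407136938 F [-0.3  0.2 -3. ] M [ 0.09  0.24 -0.  ]
jaw yaw rel board deg -0.02
shift tool [ 0.0003  0.0224 -0.0011]
```

View pics/s7.png

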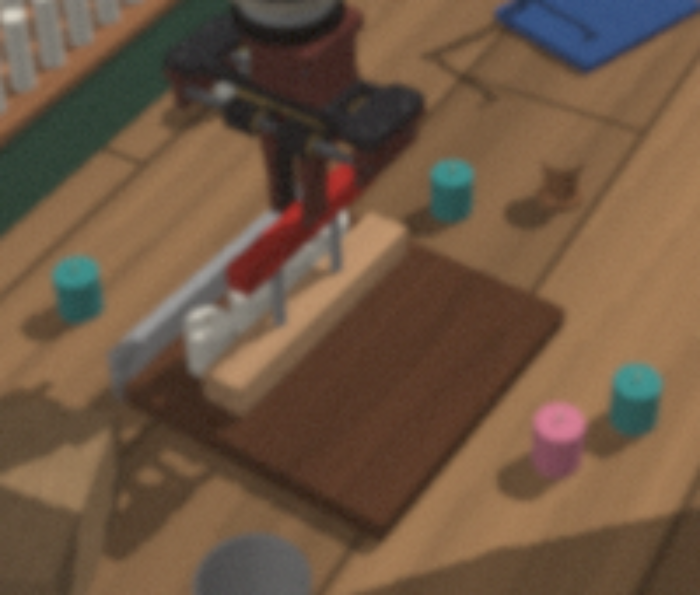

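View pics/a7.png

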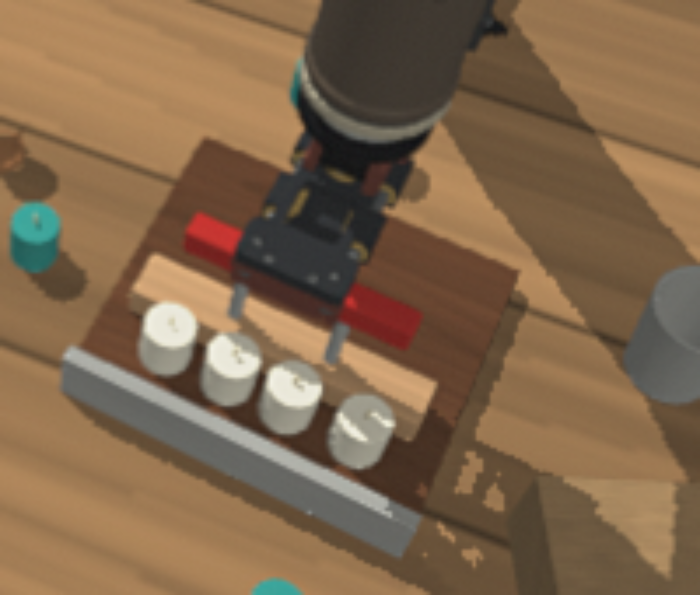

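Call:
step_arm([
  [[-1, 0, 0.004, 0, 0, 0, 0], [-1, 0, 0.008, 0, 0, 0, 0], [-1, 0, 0.012, 0, 0, 0, 0], [-1, 0, 0.015, 0, 0, 0, 0], [-1, 0, 0.017, 0, 0, 0, 0], [-1, 0, 0.017, 0, 0, 0, 0]],
])

```text
clock: 9.4
eef_pos: [0.5609, 0.2519, 0.1029]
eef_rot: [[0.089, 0.996, 0.0], [0.996, -0.089, -0.0], [-0.0, 0.0, -1.0]]
contact_force: [0.5, -0.6, -2.6]
gripper_width: 0.208
```

Call:
step_arm([
  [[-1, 0, 0.001, 0, 0, 0, 0], [-1, 0, 0.002, 0, 0, 0, 0], [-1, 0, 0.002, 0, 0, 0, 0]],
])

```text
clock: 9.65
eef_pos: [0.5624, 0.2519, 0.103]
eef_rot: [[0.089, 0.996, 0.0], [0.996, -0.089, 0.0], [0.0, 0.0, -1.0]]
contact_force: [-0.7, 0.1, -3.4]
gripper_width: 0.208
```

Call:
step_arm([
  [[-1, 0, 0.001, 0, 0, 0, 0], [-1, 0, 0.002, 0, 0, 0, 0], [-1, 0, 0.002, 0, 0, 0, 0]],
])

```text
clock: 9.9
eef_pos: [0.5646, 0.2517, 0.103]
eef_rot: [[0.089, 0.996, 0.0], [0.996, -0.089, 0.0], [0.0, 0.0, -1.0]]
contact_force: [-1.6, 0.5, -4.1]
gripper_width: 0.215
```

```bash
python3 st.py .057 .104; python3 - <<'E'
from h import *
im=robot.capture("scene")[:,:,::-1];cv2.imwrite("pics/a8.png",cv2.resize(im[260:360,330:470],None,fx=5,fy=5))
E
```

```text
t 9.9 tcp [0.5646 0.2517 0.103 ] board xy 0.0547 -0.0001 grip 0.21472394708599837 F [-1.6  0.5 -4.1] M [0.04 0.2  0.02]
jaw yaw rel board deg 0.01
shift tool [ 0.0001  0.0023 -0.001 ]
```

View pics/a8.png

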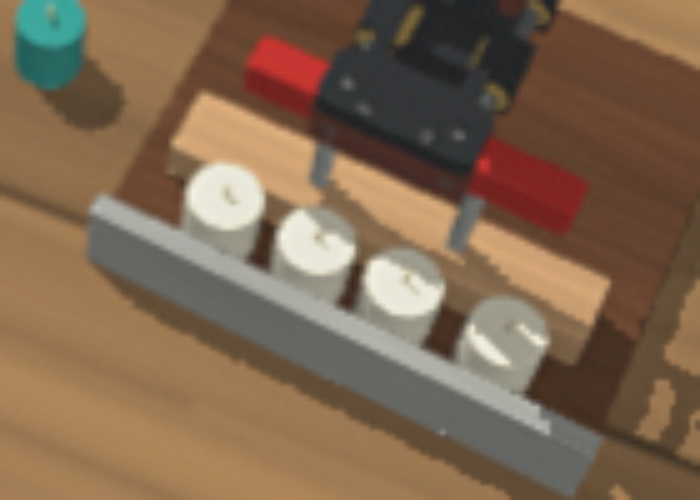

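Call:
step_arm([
  [[-1, 0, 0.001, 0, 0, 0, 0], [-1, 0, 0.002, 0, 0, 0, 0], [-1, 0, 0.002, 0, 0, 0, 0]],
])

```text
clock: 10.2
eef_pos: [0.5666, 0.2514, 0.1029]
eef_rot: [[0.089, 0.996, 0.0], [0.996, -0.089, -0.0], [-0.0, 0.0, -1.0]]
contact_force: [-0.2, -0.2, -1.6]
gripper_width: 0.208
```

Call:
step_arm([
  [[-1, 0, 0.001, 0, 0, 0, 0], [-1, 0, 0.0015, 0, 0, 0, 0], [-1, 0, 0.0015, 0, 0, 0, 0]],
])

```text
clock: 10.45
eef_pos: [0.5676, 0.2514, 0.1029]
eef_rot: [[0.089, 0.996, -0.0], [0.996, -0.089, -0.0], [-0.0, -0.0, -1.0]]
contact_force: [-2.0, -0.5, -1.3]
gripper_width: 0.21
```

```bash
python3 st.py .057 .104
```

```text
t 10.45 tcp [0.5676 0.2514 0.1029] board xy 0.0578 -0.0001 grip 0.20990835298440252 F [-2.  -0.5 -1.3] M [0.04 0.61 0.02]
jaw yaw rel board deg 0.01
shift tool [ 0.0001 -0.0008 -0.0011]
```

Call:
step_arm([
  [[-1, 0, 0.001, 0, 0, 0, 0], [-1, 0, 0.001, 0, 0, 0, 0], [-1, 0, 0.001, 0, 0, 0, 0]],
])

```text
clock: 10.7
eef_pos: [0.5685, 0.2514, 0.1029]
eef_rot: [[0.089, 0.996, -0.001], [0.996, -0.089, -0.0], [-0.0, -0.001, -1.0]]
contact_force: [-3.1, 0.2, -0.5]
gripper_width: 0.208
```

Call:
step_arm([
  [[-1, 0, 0.001, 0, 0, 0, 0], [-1, 0, 0.001, 0, 0, 0, 0], [-1, 0, 0.001, 0, 0, 0, 0]],
])

```text
clock: 10.95
eef_pos: [0.5695, 0.2513, 0.1029]
eef_rot: [[0.089, 0.996, -0.001], [0.996, -0.089, -0.0], [-0.0, -0.001, -1.0]]
contact_force: [-4.2, -0.2, -1.0]
gripper_width: 0.21
```

```bash
python3 st.py .057 .104;  python3 - <<'E'
from h import *
im=robot.capture("scene")[:,:,::-1];cv2.imwrite("pics/a9.png",cv2.resize(im[260:360,330:470],None,fx=5,fy=5))
E
```

```text
t 10.95 tcp [0.5695 0.2513 0.1029] board xy 0.0597 -0.0 grip 0.20968063765663147 F [-4.2 -0.2 -1. ] M [ 0.08  1.22 -0.03]
jaw yaw rel board deg 0.02
shift tool [ 0.     -0.0027 -0.0011]
```

View pics/a9.png

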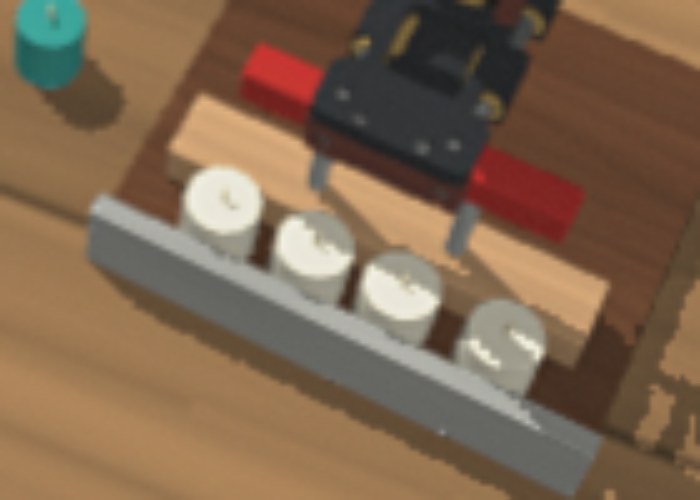

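Call:
step_arm([
  [[-1, 0, -0.001, 0, 0, 0, 0], [-1, 0, -0.003, 0, 0, 0, 0], [-1, 0, -0.006, 0, 0, 0, 0], [-1, 0, -0.009, 0, 0, 0, 0], [-1, 0, -0.01, 0, 0, 0, 0], [-1, 0, -0.01, 0.001, 0, 0, 0], [-1, 0, -0.01, 0.002, 0, 0, 0], [-1, 0, -0.01, 0.002, 0, 0, 0]],
])

```text
clock: 11.67
eef_pos: [0.5602, 0.2521, 0.1011]
eef_rot: [[0.089, 0.996, 0.001], [0.996, -0.089, 0.0], [0.0, 0.001, -1.0]]
contact_force: [-0.1, 0.3, -1.3]
gripper_width: 0.208
```

```bash
python3 st.py .057 .104;  python3 - <<'E'
from h import *
im=robot.capture("scene")[:,:,::-1];cv2.imwrite("pics/a10.png",cv2.resize(im[260:360,330:470],None,fx=5,fy=5))
im=robot.capture("side")[:,:,::-1];cv2.imwrite("pics/s10.png",cv2.resize(im[240:350,210:330],None,fx=5,fy=5))
E
```

```text
t 11.6667 tcp [0.5602 0.2521 0.1011] board xy 0.0503 -0.0 grip 0.2081247246918446 F [-0.1  0.3 -1.3] M [0.01 0.05 0.  ]
jaw yaw rel board deg 0.01
shift tool [ 0.      0.0067 -0.0029]
```

View pics/a10.png

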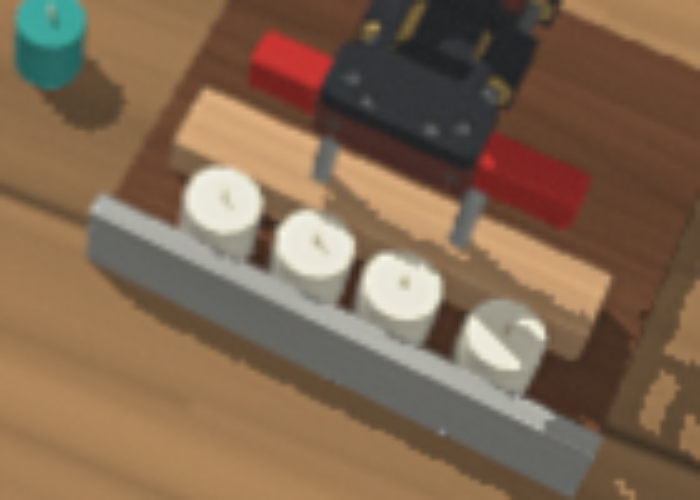

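View pics/s10.png

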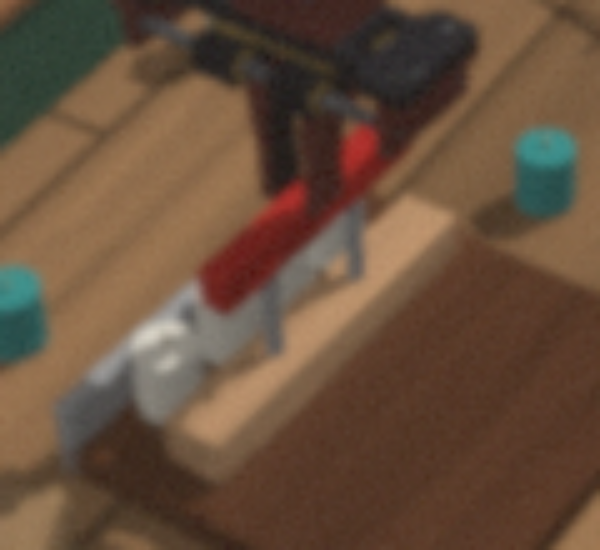

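Call:
step_arm([
  [[-1, 0, 0, 0.001, 0, 0, 0], [-1, 0, 0, 0.001, 0, 0, 0], [-1, 0, 0, 0.001, 0, 0, 0]],
])

```text
clock: 12.02
eef_pos: [0.5606, 0.2521, 0.1011]
eef_rot: [[0.089, 0.996, 0.002], [0.996, -0.089, 0.0], [0.0, 0.002, -1.0]]
contact_force: [-2.1, -1.3, 5.9]
gripper_width: 0.21
```

```bash
python3 st.py .057 .104;  python3 - <<'E'
from h import *
p=np.load("poses.npy")[0];c,sn=np.cos(p[2]),np.sin(p[2])
for u in [(374.4,300.4),(392.6,309.4),(410,317.8),(430.4,327.4)]:
    q,_=point([("scene",np.array(u)+[.45,-1.1])],.06);d=q-p[:2];print((c*d[0]+sn*d[1]).round(4),(-sn*d[0]+c*d[1]).round(4))
E
```

```text
t 12.0167 tcp [0.5606 0.2521 0.1011] board xy 0.0507 -0.0 grip 0.2100186288082682 F [-2.1 -1.3  5.9] M [-0.33  0.41  0.03]
jaw yaw rel board deg -0.0
shift tool [ 0.      0.0063 -0.0029]
0.0931 -0.0703
0.0937 -0.0237
0.0937 0.0196
0.0931 0.0687
```

Call:
step_arm([
  [[-0.5, 0, 0, 0, 0, 0, 0], [-0.4, 0, 0, 0, 0, 0, 0], [-0.1, 0, 0, 0, 0, 0, 0], [0.1, 0, 0, 0, 0, 0, 0], [0.1, 0, 0, 0, 0, 0, 0], [0.1, 0, 0, 0, 0, 0, 0]],
])

```text
clock: 12.52
eef_pos: [0.5599, 0.2521, 0.0998]
eef_rot: [[0.089, 0.996, -0.0], [0.996, -0.089, -0.0], [-0.0, -0.0, -1.0]]
contact_force: [-0.1, -0.1, -0.7]
gripper_width: 0.543
```

Call:
step_arm([
  [[0.1, 0, 0, -0.01, 0, 0, 0], [0.1, 0, 0, -0.03, 0, 0, 0], [0.1, 0, 0, -0.06, 0, 0, 0], [0.1, 0, 0, -0.09, 0, 0, 0], [0.1, 0, -0.03, -0.12, 0, 0, 0], [0.1, 0, -0.06, -0.14, 0, 0, 0], [0.1, 0, -0.09, -0.15, 0, 0, 0], [0.1, 0, -0.1, -0.15, 0, 0, 0], [0.1, 0, -0.1, -0.15, 0, 0, 0]],
])

```text
clock: 13.27
eef_pos: [0.4585, 0.2621, 0.2519]
eef_rot: [[0.086, 0.996, 0.002], [0.996, -0.086, 0.001], [0.001, 0.002, -1.0]]
contact_force: [0.2, -0.1, -0.3]
gripper_width: 0.552
```

```bash
python3 st.py .057 .104;  python3 - <<'E'
from h import *
im=robot.capture("scene")[:,:,::-1];cv2.imwrite("pics/a11r.png",im);cv2.imwrite("pics/a11.png",cv2.resize(im[230:360,330:490],None,fx=5,fy=4.6*5/4.6)[:600])
im=robot.capture("side")[:,:,::-1];cv2.imwrite("pics/s11.png",cv2.resize(im[240:380,205:365],None,fx=4,fy=4))
E
```

```text
t 13.2667 tcp [0.4585 0.2621 0.2519] board xy -0.0519 0.0008 grip 0.552060463783477 F [ 0.2 -0.1 -0.3] M [-0.   -0.03 -0.03]
jaw yaw rel board deg 0.18
shift tool [-0.0013  0.1085  0.1481]
```

View pics/a11.png

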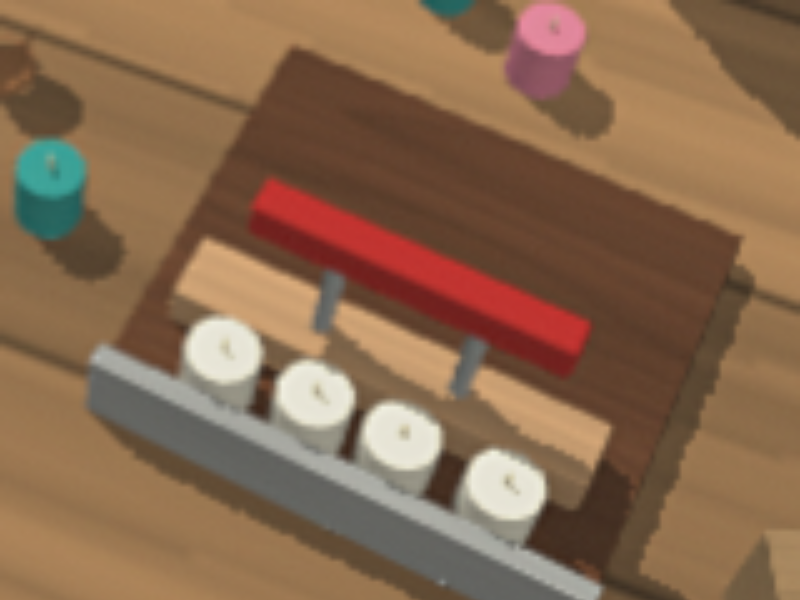

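View pics/s11.png

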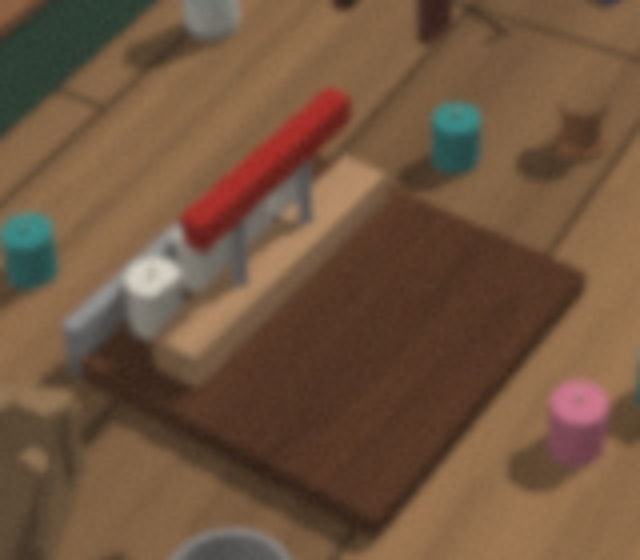

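```bash
python3 -c "
from rig import robot
print(robot.get_obs()['clock']); print(robot.sign_off())"
```

```text
13.3667
the job is handed in; nothing more can be done
None
```

I lifted the pusher off its hooks and drew it clear of the rack. Then I pushed all four candles up to the fence, and the job is handed in at about 13.4 s of the 51 s allowed. I set the pusher down just behind the row, released it and drew the arm back.

- **Candles:** they measured x ≈ 0.093 m in the board's frame (target 0.092), at y ≈ -0.070, -0.024, +0.020 and +0.069 m. I took those figures just before releasing the pusher. The last scene picture, taken after release, shows the candles standing in the same places; the side view shows only some of them.
- **Contact with the fence:** the push force rose steadily to about 4 N, which fits the row being pressed against the fence.
- **Pusher:** the pictures show it standing upright on the board. I set it down until the tool felt the board at about 6 N.
- **Bystanders:** none looked moved in the pictures I took, but I did not measure them again at the end.
- **Disagreements:** the camera fits kept a 1 to 2 pixel offset. The wrist view put the pusher about 3 mm further along its handle than my first fit, and the rack's posts about 4 mm the other way. Both were too small to affect the grasp. No check failed.

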